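# Check-weigh a dead weight on a spring hand scale

### The job

Check-weigh the tester's dead weight that has the bail (wire handle): take the spring hand scale from its forked stand, catch the bail with its hook and raise the scale slowly until the weight hangs still, only just clear of the table (about one centimetre, never more than one and a half), for a good second so that the pointer can be read. Then lower the weight gently back to where it stood, unhook it, and hang the scale back in the fork as it was and let go. Keep the fingers off the weight, never strain or bump it, and leave everything else on the table where it is.

Things in the scene. Friction and masses are not known exactly. Their poses are not given: they have to be found in the camera images.
- scale_grip (a point): Where to grip the spring hand scale, hanging upright in its forked stand: an aluminium housing 34 mm (its x) x 26 mm (its y; grip across this) x 84 mm tall. This point is on its axis, 22 mm below its top, 62 mm above its underside. z up; x is the way the hook's tip looks (when hung: into the fork, away from its open mouth). The scale weighs 0.19 kg in all.
- scale_collar (a point): Centre of the underside of the scale's black collar, 40 mm straight below scale_grip; same axes. The collar (34 mm in x, 54 mm in y, 6 mm thick) surrounds the housing; its wings stick out 14 mm on both y sides and rest on the stand's two prongs.
- hook_seat (a point): Lowest point inside the scale's J hook, on the scale's axis, 104 mm below scale_grip with the spring at rest; moves down with the spring. Wire 6 mm thick, so the hook's bottom is 6 mm lower. The J lies in the x-z plane: its back (wire axis) 11 mm to -x, its tip 14 mm to +x ending 15 mm above this point; mouth 19 mm wide. Lead it into a bail in +x.
- spring (a joint): Extension of the scale's spring, m, shown by black pointers on the housing's two faces (ticks 10 mm apart): 0 = hook drawn up to its stop (rigid if pushed up), 0.07 = fully out. Preloaded: the hook starts to come out at 2.2 N of load, then 14 mm per newton (70 N/m), lightly damped.
- stand_seat (a point): In the fixed forked stand, midway between its two level prongs at the height of their tops (105 mm): scale_collar lies here when hung. x points from the open mouth (roughly towards the robot) to the back posts. Prong gap 34 mm, prongs 12 mm wide, 10 mm thick, from 28 mm on the -x side to two posts 36 mm on the +x side. Nothing is higher. Lift the scale a little and draw it out to -x.
- weight_center (a point): Centre, half-way up the disc, of the dead weight with the bail: dark steel disc 64 mm across, 28 mm high, on the table (this point 14 mm above its underside); mass unknown, 0.3 to 0.7 kg. The bail is fixed rigidly on top. z up; the bail's plane is y-z, so a hook goes through it along x, from either side.
- bail_under (a point): Underside of the bail's peak, 56 mm above weight_center, 42 mm above the disc's top; same axes. The bail is a 6 mm steel wire arch like a gable: two upright legs 48 mm apart (wire axes, along y) to 52 mm above the table, then sloping to the peak, whose wire axis is 73 mm above the table.
- plain_weight_center (a point): Bystander: centre of a like disc (64 mm diameter, 28 mm high) with only a small stub on top and no bail. Leave it alone.
- test_block_center (a point): Bystander: centre of a square steel test block 60 x 60 x 16 mm. Leave it alone.
- anvil: Bystander: dark steel puck, 48 mm diameter, 25 mm high; origin at its underside.
- spanner: Bystander: spanner lying flat, 160 mm long.
- oil: Bystander: white plastic bottle, 56 mm diameter, 120 mm high; origin at its underside.
- brush: Bystander: brush lying flat, 160 mm long.
- cup: Bystander: grey open cup, 72 mm diameter, 80 mm high; origin at its underside.

How it is judged:
By the outcome, as a careful person would: the job done as asked, in the order asked, and still so for the second after the job is handed in, with the robot touching nothing.
It also fails if it takes over 69 s, if anything falls off the work surface, if the arm or the gripper's body presses on something with over 40 N, if the wrist force passes 120 N, or if a joint passes its speed limit or range.

### The arm

A 6-joint arm with a two-finger parallel gripper is mounted at the origin on the work surface. World frame = base frame: x ahead of the robot, y to its left, z up, the work surface at z = 0. Lengths are in mm, angles in rad, forces in N, time in s.
With the tool pointing down it reaches from about 350 to 875 mm from the base axis. Payload 15.5 kg.
Tool frame: the origin (TCP) lies on the centre line of the jaws, within the pads' length; the fingertips stand robot.tip_extent ahead of it and the grasp point (between the pads) lies 5 mm behind it (robot.tip_extent is the distance from the TCP to the fingertips, in mm); z points along the fingers, y is the line along which they close (so a half turn about z gives the same grasp; the last joint's range is limited). The gripper opens to 85 mm and grips with 20 to 120 N. Pads are 22 mm wide; open, the fingers measure 114 mm over their backs; the gripper's body (76 mm by 85 mm) begins 54 mm behind the grasp point. The pads swing forward as they close: fully open they stand 13 mm farther back than shut.
Start: joints at [1.117, 0.494, 1.345, -0, 1.302, -0.096], TCP at [218.879, 585.422, 245.277] pointing down, gripper open.
Joint ranges: [-2.91, 2.91], [-0.82, 2.16], [0.22, 2.67], [-1.22, 4.37], [0.12, 2.79], [-3.08, 3.08]. Speed limits (rad/s): [1.89, 1.89, 2.57, 3.01, 3.01, 3.01].

### API

Orientations are given as a unit quaternion [x, y, z, w].
In Python, from workcell import robot, release, close, state, vision, finish_job gives the robot as it stands. The module is installed in compiled form; this text tells all that it offers. Calls block until the motion is done:
- robot.goto(position, orientation): joint-space move of the TCP to a pose.
- robot.move_linear(position, ori=None, velocity=150, guard=None): straight line of the TCP; ori=None keeps the orientation; velocity is the mean speed in mm/s. With guard (N) it stops when the force on the tool has changed by that much, and returns True; else False.
- robot.set_joints(angles): joint-space move.
- release() and close(newtons=None): open the fingers fully, or close them until they stop; newtons is the grip in N (None keeps the last).
- robot.dwell(seconds).
- robot.ik(position, orientation): joint angles nearest the present ones, or None.
- state(): the state.
- vision.capture(name): name is "side" or "top"; returns (picture, depth): 384x512x3 uint8, blue, green, red; 384x512 float32, mm along the optical axis (not along the pixel's ray), 0 where there is no reading.
- vision.camera_info(name): a dict with "intrinsics" (3x3 intrinsics, pixels), "world_from_camera" (4x4, takes a point from camera to world coordinates). Camera axes: x right, y up, looking along -z (the intrinsics and any distortion apply to the point x, -y, -z); pixel columns grow to the right and rows downward; lengths in mm; the calibration is good to about 2 mm. A picture is of the moment at which its call begins. camera_info takes no time and is no camera call.
A pose or a line that the arm cannot do raises robot.Unreachable and nothing moves.
- finish_job(): hands the job in, once; it reports no verdict.
Trained networks look in the newest picture that a camera, given by its name, has taken for a name from the list of things; names that differ only in an ending like _2 or _b are one class to them, and where a whole thing is asked for, a point or a joint stands for the part that bears it (a point fixed in the world has none). Each returns a list of dicts, best first, with "conf" (0 to 1); they miss things now and then, are a little off and sometimes report something else, mostly with a low value. They report only what shows in the picture. A call takes as long as a camera call.
- vision.find_in(camera, thing): "extent" ([centre column, centre row, width, height] in pixels, round what is visible of it).
- vision.silhouettes(camera, thing): "pixels" (384x512 bool, what is visible of it) and "extent" ([centre column, centre row, width, height] in pixels, round what is visible of it).
The state is a dict: "time_s": time; "joints": joint angles; "qd": joint speeds; "joint_torque": joint torques, N m; "tcp_pos": TCP position; "tool_rot": TCP orientation; "force": force on the tool from outside, world axes, zero at the start; "wrist_torque": the same for the moment, N m; "grip_width": finger opening in mm.
Only numpy, scipy, OpenCV 4.12 (cv2) and the standard library are available. Lean on these libraries where they do the work, as an engineer would, in place of code of your own. Each camera call takes 0.05 s, during which the arm holds its last target. There are 200 camera calls.

## Working session

There is one attempt and no reset: what is moved stays moved. The work goes in short steps, each a Python script; the robot and the scene stay as the last script left them, time stands still between calls to the robot, and variables do not carry over. Pictures are saved under pics/ and viewed, on a budget of 10 in all, crops included, one or two more only if the job needs it, and the job is handed in when it is done.

```bash
mkdir -p pics
cat > h.py <<'E'
import numpy as np, cv2
from workcell import robot, release, close, state, vision, finish_job
def cloud(cam):
    im,d=vision.capture(cam); i=vision.camera_info(cam); K=np.array(i["intrinsics"]);T=np.array(i["world_from_camera"])
    v,u=np.mgrid[:384,:512]
    p=np.stack([(u-K[0,2])/K[0,0]*d,-(v-K[1,2])/K[1,1]*d,-d],-1)
    w=p@T[:3,:3].T+T[:3,3]; w[d==0]=np.nan
    return im,d,w
E
python3 - <<'E'
from h import *
ims=[]
for c in("top","side"):
    im,d,w=cloud(c); np.save(c+"_w.npy",w); cv2.imwrite(c+".png",im)
    i=vision.camera_info(c); print(c,np.round(i["intrinsics"],1).tolist(),np.round(i["world_from_camera"],3).tolist(), [k for k in i])
    for t in("scale_grip","weight_center","plain_weight_center","test_block_center","anvil","oil","cup","spanner","brush","stand_seat"):
        try: r=vision.silhouettes(c,t)
        except Exception as e: print(t,e); continue
        for s in r[:2]:
            q=w[s["pixels"]]; q=q[~np.isnan(q[:,0])]
            if len(q): print(t,round(s["conf"],2),np.round(s["extent"]),np.round(np.median(q,0)),np.round(np.percentile(q,2,0)),np.round(np.percentile(q,98,0)))
    cv2.imwrite(f"pics/{c}1.png",cv2.resize(im,(800,600)))
print(state(),robot.tip_extent)
E
```

```text
top [[412.0, 0.0, 251.4], [0.0, 412.0, 190.1], [0.0, 0.0, 1.0]] [[0.048, 0.977, -0.209, 372.881], [-0.999, 0.046, -0.013, -65.84], [-0.003, 0.21, 0.978, 1104.198], [0.0, 0.0, 0.0, 1.0]] ['intrinsics', 'world_from_camera']
scale_grip 0.83 [129. 184.  23.  20.] [582. 245. 147.] [568. 229.  96.] [603. 273. 171.]
scale_grip 0.54 [374. 186.  28.  26.] [ 613. -361.   84.] [ 596. -390.   16.] [ 642. -345.  123.]
weight_center 0.71 [282. 189.  18.  24.] [ 615. -135.   29.] [ 588. -163.    7.] [ 645. -106.   73.]
plain_weight_center 0.67 [239. 224.  21.  26.] [516. -21.  29.] [489. -47.  25.] [543.   5.  38.]
test_block_center 0.98 [309. 235.  29.  31.] [ 494. -211.   17.] [ 461. -243.    1.] [ 527. -178.   22.]
anvil 0.64 [224. 162.  23.  20.] [676.  36.  25.] [656.  15.   2.] [699.  59.  31.]
oil 0.58 [376. 187.  32.  31.] [ 615. -362.   82.] [ 596. -396.    2.] [ 649. -345.  123.]
cup 0.81 [172. 123.  26.  32.] [784. 174.  46.] [740. 138.   1.] [807. 202.  83.]
spanner 0.96 [195. 266.  30.  57.] [400.  85.   8.] [330.  42.  -0.] [467. 130.  12.]
brush 0.92 [371. 271.  39.  56.] [ 416. -367
[... 1802 characters left out ...]
.   8.  36.]
{'time_s': 1.1, 'joints': array([ 1.11749483e+00,  4.93642616e-01,  1.34552068e+00,  7.91604648e-06,
        1.30246920e+00, -9.55126068e-02]), 'qd': array([-0.00064598, -0.00080424, -0.00157144, -0.00057779, -0.00181007,
       -0.00050963]), 'joint_torque': array([-9.32047333e-04, -8.82055807e+01, -3.84243429e+01, -1.93803721e-04,
        1.30448192e-03, -2.43077784e-05]), 'tcp_pos': array([218.87951973, 585.42001278, 245.24343324]), 'tool_rot': array([ 1.77942805e-01,  9.84040831e-01, -1.81434890e-05, -9.07225037e-06]), 'force': array([-0.54066499,  0.8865052 , -0.19943611]), 'wrist_torque': array([-0.0007686 ,  0.01932033,  0.0042307 ]), 'grip_width': 85.22900682832876} 14.0
```

View pics/top1.png

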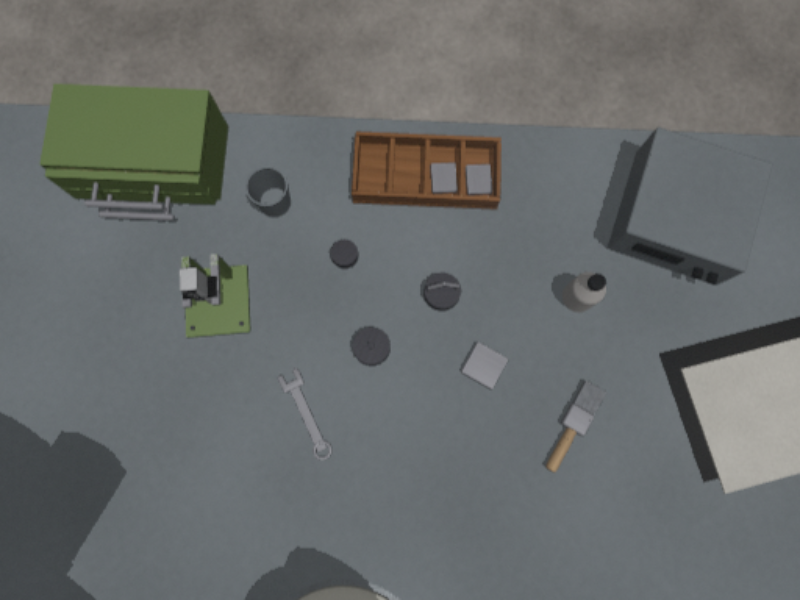

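View pics/side1.png

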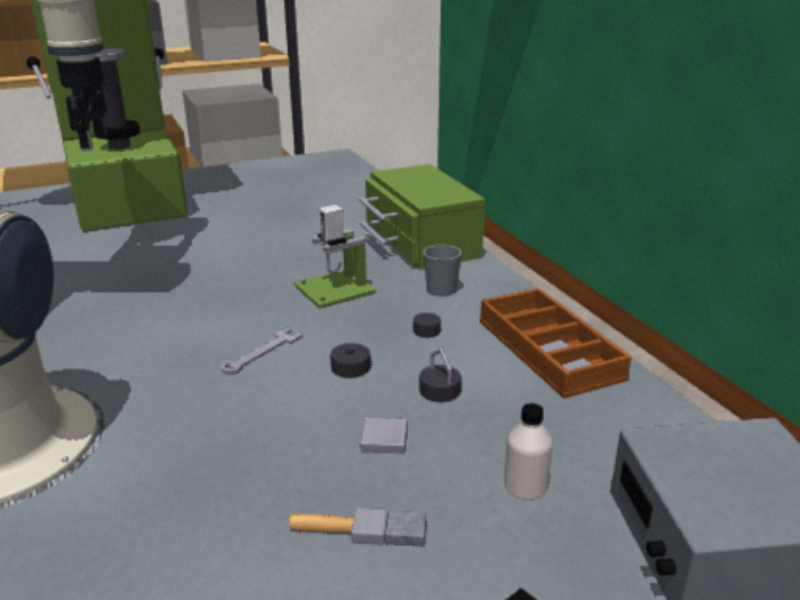

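```bash
cat > fit.py <<'E'
from h import *
def rect(q):
    (c,s,a)=cv2.minAreaRect(q[:,:2].astype(np.float32)); return np.round(c,1),np.round(s,1),round(a,1)
def ax(q):
    m=q[:,:2].mean(0); u,s,v=np.linalg.svd(q[:,:2]-m); return np.round(np.degrees(np.arctan2(v[0,1],v[0,0])),1)
def box(w,x0,x1,y0,y1,z0,z1):
    q=w.reshape(-1,3); q=q[~np.isnan(q[:,0])]
    return q[(q[:,0]>x0)&(q[:,0]<x1)&(q[:,1]>y0)&(q[:,1]<y1)&(q[:,2]>z0)&(q[:,2]<z1)]
E
python3 - <<'E'
from fit import *
for c in("top","side"):
    w=np.load(c+"_w.npy"); print(c)
    for n,b in dict(top=(550,625,205,285,160,180),house=(550,625,205,285,122,160),prong=(510,660,190,310,98,110),base=(490,680,180,320,5,18),wtop=(570,660,-180,-90,24,33),bail=(570,660,-185,-85,40,85),peak=(570,660,-185,-85,62,85),table=(400,700,-100,-60,-20,20)).items():
        q=box(w,*b)
        if len(q)>3: print(n,len(q),rect(q),"ax",ax(q),"mean",q.mean(0).round(1),"zp",np.percentile(q[:,2],[5,50,95]).round(1))
    q=box(w,500,750,130,400,60,400); q=q[(q[:,0]>640)|(q[:,1]>310)]; print("near obst",q.min(0).round() if len(q) else None,q.max(0).round())
ims=[]
im=cv2.imread("top.png"); a=cv2.resize(im[155:225,105:175],(400,400),interpolation=cv2.INTER_NEAREST); b=cv2.resize(im[165:215,257:307],(400,400),interpolation=cv2.INTER_NEAREST)
im=cv2.imread("side.png"); c=cv2.resize(im[120:200,180:280],(400,320)); d=cv2.resize(im[210:270,244:319],(400,320))
o=np.vstack([np.hstack([a,b]),np.hstack([c,d])]); cv2.imwrite("pics/c1.png",cv2.resize(np.clip(o*1.6,0,255).astype(np.uint8),(666,600)))
E
```

```text
top
top 187 (array([586.6, 254. ]), array([40.1, 26.5]), 6.3) ax -172.5 mean [585.3 253.7 167.1] zp [162.2 167.6 170.4]
house 93 (array([584.1, 247. ]), array([21.1, 41.2]), 71.4) ax 166.0 mean [581.9 244.9 140.9] zp [123.6 139.8 158.6]
prong 226 (array([599.4, 255.8]), array([81.8, 59.1]), 8.9) ax -171.9 mean [600.7 248.4 105.1] zp [ 99.2 105.4 108.8]
base 1276 (array([587.3, 248.5]), array([134.9, 184.4]), 86.9) ax 146.7 mean [574.  243.1  10.7] zp [ 6.3 10.8 14.3]
wtop 361 (array([ 618.7, -134.5]), array([60.8, 61.8]), 2.3) ax -174.9 mean [ 617.2 -134.7   29. ] zp [25.9 29.  32. ]
bail 49 (array([ 619. , -135.2]), array([ 6.4, 50.5]), 6.3) ax -83.3 mean [ 618.4 -134.8   64.5] zp [51.6 66.5 75.6]
peak 30 (array([ 618.9, -134.1]), array([ 5.9, 34. ]), 8.0) ax -82.6 mean [ 618.4 -133.9   70. ] zp [65.2 69.7 75.9]
table 1620 (array([549.9, -80. ]), array([ 40. , 299.5]), 90.0) ax -180.0 mean [546.2 -80.1   1.2] zp [-2.3  1.2  4.7]
near obst [640. 145.  60.] [750. 400. 108.]
side
top 77 (array([587.2, 252.6]), array([39.7, 28.8]), 18.3) ax 178.4 mean [586.6 249.9 165.8] zp [160.8 167. 
[... 171 characters left out ...]
, 63.9]), 8.7) ax -170.4 mean [600.3 244.6 104. ] zp [ 98.6 104.4 108.6]
base 688 (array([571.7, 240.6]), array([157. , 135.7]), 8.8) ax 147.0 mean [583.  245.4  10.8] zp [ 6.8 10.9 14. ]
wtop 324 (array([ 619.7, -137.2]), array([63.2, 62.6]), 5.8) ax -97.7 mean [ 618.  -139.2   28.9] zp [25.8 29.1 31.1]
bail 81 (array([ 619.7, -134.1]), array([ 7.1, 56.8]), 8.0) ax -83.0 mean [ 620.2 -139.3   58.8] zp [41.2 59.8 75.1]
peak 34 (array([ 619.8, -135.4]), array([ 6.5, 33.5]), 7.0) ax -82.5 mean [ 620.1 -138.7   69.4] zp [63.2 68.9 76.8]
table 953 (array([550. , -79.7]), array([299.8,  39.8]), 0.2) ax -179.4 mean [523.3 -79.5   1.2] zp [-0.9  1.2  3.3]
near obst [640. 143.  60.] [750. 398. 109.]
```

View pics/c1.png

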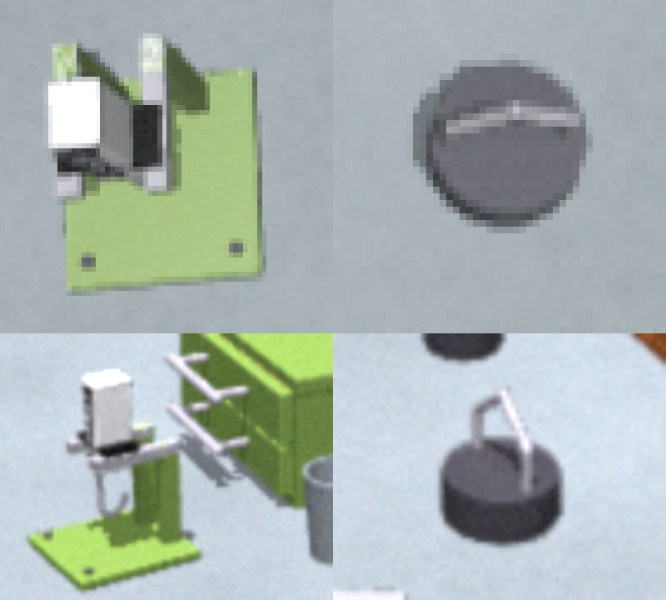

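```bash
cat >> h.py <<'E'
from scipy.spatial.transform import Rotation as R
def ori(yaw):  # tool down, tool y along +-object y
    c=[]
    for k in(0,np.pi):
        c.append((R.from_euler("z",yaw+k)*R.from_euler("x",np.pi)).as_quat())
    return c
SY,WY=np.radians(8.5),np.radians(7.2)
def ex(y): return np.array([np.cos(y),np.sin(y),0])
S=np.array([586.8,253.3,140.]) # TCP when gripping hung scale
E
python3 - <<'E'
from h import *
for q in ori(SY):
    print(np.round(q,3),robot.ik(S+[0,0,90],q))
q=ori(WY)
for x in q: print(robot.ik(np.array([619,-135,150]),x))
best=min(ori(SY),key=lambda o:abs(robot.ik(S+[0,0,90],o)[5]) if robot.ik(S+[0,0,90],o) is not None else 9)
robot.goto(S+[0,0,80],best); print(state()["time_s"])
robot.move_linear(S,velocity=100)
s=state();print(s["time_s"],s["tcp_pos"],s["force"])
im,_=vision.capture("side"); cv2.imwrite("pics/g1.png",cv2.resize(im[80:200,150:310],(800,600)))
E
```

```text
[0.997 0.074 0.    0.   ] [ 3.14114390e-01  5.27542598e-01  1.32748571e+00 -4.44089210e-16
  1.28656435e+00  1.73655773e+00]
[-0.074  0.997  0.    -0.   ] [ 0.31411439  0.5275426   1.32748571  0.          1.28656435 -1.40503492]
[-3.08943627e-01  6.03867557e-01  1.42780242e+00 -4.44089210e-16
  1.10992268e+00  1.13618899e+00]
[-0.30894363  0.60386756  1.42780242  0.          1.10992268 -2.00540366]
2.9083
3.8583 [587.15180207 253.46390016 140.57732585] [ 0.5949581  -0.2456575   0.25550094]
```

View pics/g1.png

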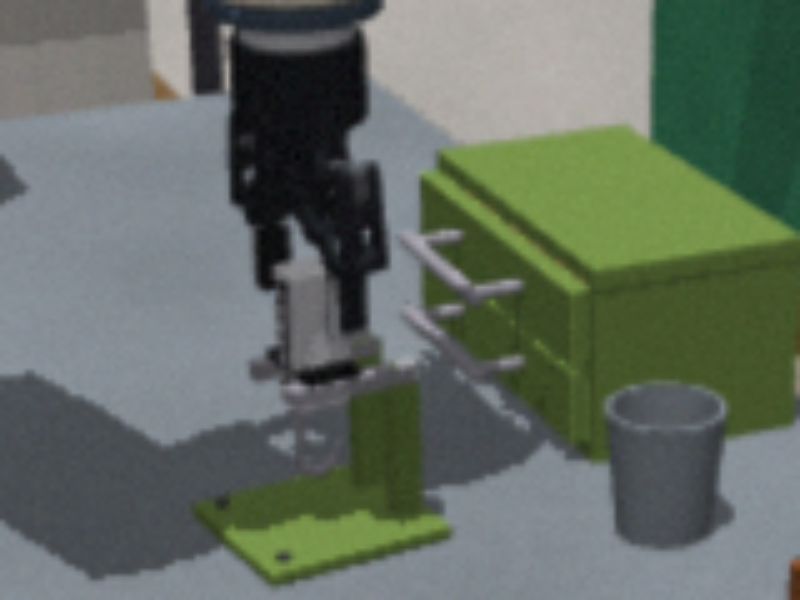

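Run:
```python
from h import *
import json
close(60); s=state(); print(s["time_s"],s["grip_width"],s["tcp_pos"],s["force"])
P=s["tcp_pos"].copy()
json.dump(dict(P=P.tolist(),q=list(map(float,s["tool_rot"]))),open("grip.json","w"))
S2=S.copy()
robot.move_linear(S2+[0,0,14],velocity=40); s=state(); print(s["time_s"],s["force"],s["grip_width"])
robot.move_linear(S2+[0,0,14]-90*ex(SY),velocity=100)
robot.move_linear(S2+[0,0,70]-90*ex(SY),velocity=120)
s=state(); print(s["time_s"],s["tcp_pos"],s["force"])
im,d,w=cloud("side"); np.save("g2_w.npy",w); cv2.imwrite("g2.png",im)
cv2.imwrite("pics/g2.png",cv2.resize(im[60:210,130:330],(800,600)))
```

```text
4.4833 25.09687453907794 [586.95697169 253.33075719 140.25791981] [ 0.18975628 -0.1324372   4.27050337]
4.9833 [-0.03766667  0.71794244 -2.30925379] 25.863847529537463
6.65 [497.66884103 239.89356996 209.50320958] [-0.86358194 -0.39496926 -2.15331777]
```

View pics/g2.png

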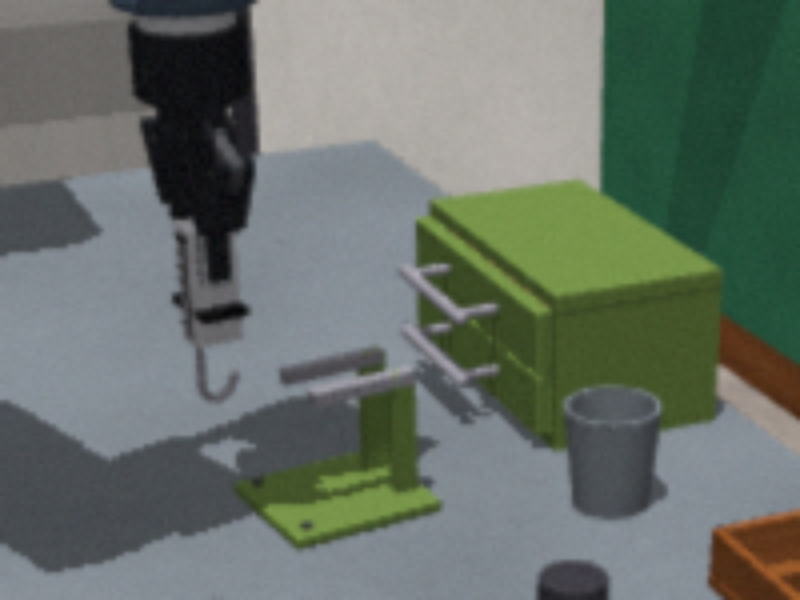

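```bash
cat >> h.py <<'E'
B=np.array([619.2,-134.8,0])
def proj(c,p):
    i=vision.camera_info(c);K=np.array(i["intrinsics"]);T=np.linalg.inv(np.array(i["world_from_camera"]))
    v=T[:3,:3]@p+T[:3,3]; return np.array([K[0,0]*v[0]/-v[2]+K[0,2],K[1,1]*-v[1]/-v[2]+K[1,2]])
def shot(name,yaw,r,scale=5,crop=None):
    im,d,w=cloud("side"); np.save(name+"_w.npy",w); cv2.imwrite(name+".png",im)
    t=state()["tcp_pos"]; seat=t+[0,0,5-104]; e=ex(yaw)
    y0,y1,x0,x1=crop; o=cv2.resize(im[y0:y1,x0:x1],None,fx=scale,fy=scale,interpolation=cv2.INTER_CUBIC)
    for p,col in((seat,(0,0,255)),(seat+14*e+[0,0,15],(0,255,0)),(seat-11*e+[0,0,15],(255,0,0)),(B+[0,0,70],(0,255,255)),(seat+[0,0,64-3],(255,0,255))):
        u=(proj("side",p)-[x0,y0]+.5)*scale; cv2.circle(o,tuple(int(a) for a in u),3,col,-1)
    cv2.imwrite(f"pics/{name}.png",o)
E
python3 - <<'E'
from h import *
q=min(ori(WY),key=lambda o:abs(robot.ik(B+[0,0,200],o)[5]-state()["joints"][5]))
pre=B-60*ex(WY)
robot.goto(pre+[0,0,212],q); print(state()["time_s"])
robot.move_linear(pre+[0,0,147],velocity=80); robot.dwell(.3)
s=state();print(s["time_s"],s["tcp_pos"],s["force"])
shot("p1",WY,0,6,(190,270,200,320))
E
```

```text
8.1417
9.4083 [ 559.78169421 -142.3670581   147.27807072] [ 0.19607687  0.9639445  -2.34904977]
```

View pics/p1.png

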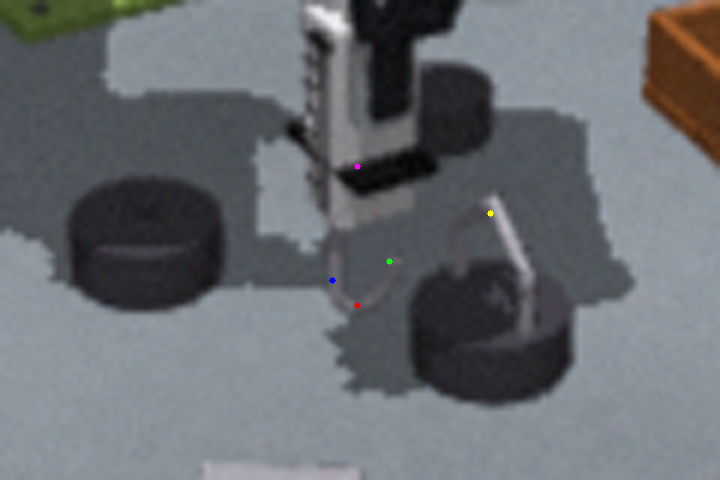

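```bash
cat >> h.py <<'E'
def disc():
    im,d,w=cloud("side"); q=w.reshape(-1,3); q=q[~np.isnan(q[:,0])]; r=q-B; y=np.array([-np.sin(WY),np.cos(WY),0]); a,b=r@ex(WY),r@y
    k=(np.hypot(a,b)<27)&(abs(a)>7)&(abs(b)>7)&(q[:,2]>20)&(q[:,2]<52)
    return float(np.median(q[k,2])),int(k.sum())
def fz(n=6):
    f=[]
    for _ in range(n): f.append(state()["force"]); robot.dwell(.02)
    return np.mean(f,0)
E
python3 - <<'E'
from h import *
pre=B-60*ex(WY); T=B-1.5*ex(WY)
robot.move_linear(pre+[0,0,144],velocity=40)
print("disc",disc())
print(robot.move_linear(T+[0,0,144],velocity=40,guard=4),fz())
print("disc",disc(),robot.move_linear(T+[0,0,163],velocity=30,guard=4),fz())
s=state();print(s["time_s"],s["tcp_pos"],"disc",disc())
shot("p2",WY,0,7,(175,260,225,325))
E
```

```text
disc (29.33004197597353, 84)
False [-0.08458924 -0.07831024 -1.60219547]
disc (29.207914555959633, 86) False [-0.08178145 -0.17981371 -1.74279528]
12.4083 [ 617.58124613 -134.95502686  162.77425774] disc (29.227363234999302, 90)
```

View pics/p2.png

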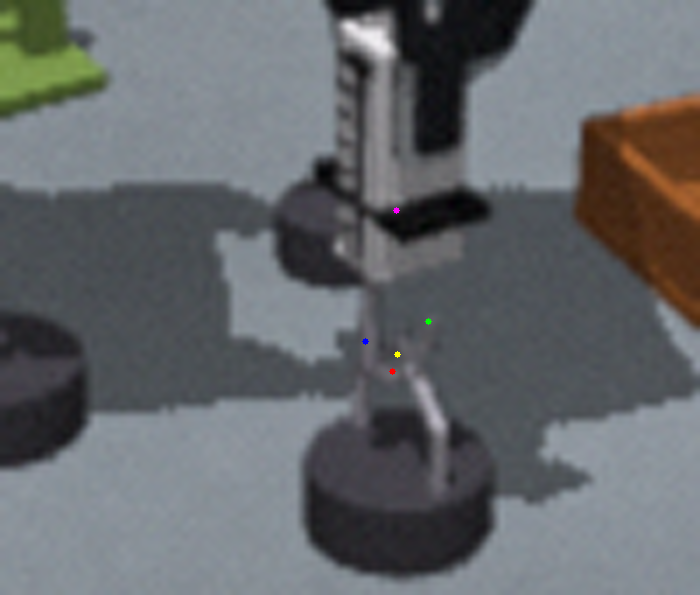

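Run:
```python
from h import *
T=B-1.5*ex(WY); z0=29.25; z=163; robot.move_linear(T+[0,0,168],velocity=15); z=168
lifted=False
while z<252 and state()["time_s"]<32:
    z+=4; robot.move_linear(T+[0,0,z],velocity=16); robot.dwell(.1)
    f=fz(4); h=disc(); print(z,f.round(2),round(h[0]-z0,2),h[1],flush=True)
    if h[0]-z0>2.5:
        h=np.median([disc()[0] for _ in range(4)])-z0; lifted=True; break
print("rise",h)
if lifted:
    dz=float(np.clip(9.5-h,-8,7)); z+=dz; robot.move_linear(T+[0,0,z],velocity=6)
    robot.dwell(.5); print(z,[round(disc()[0]-z0,2) for _ in range(6)],fz(6),state()["time_s"])
    open("z.txt","w").write(str(z))
```

```text
172 [ 0.72 -1.29 -4.56] 0.07 95
176 [ 0.06 -1.19 -4.53] 0.12 83
180 [ 0.63 -0.63 -5.43] 0.03 95
184 [ 0.64 -1.2  -5.33] 0.12 97
188 [ 0.25 -0.52 -5.79] 0.25 92
192 [ 0.54 -0.04 -6.14] 0.03 89
196 [ 0.65 -0.12 -5.99] -0.13 95
200 [ 0.54  0.4  -6.35] 0.2 94
204 [ 0.15  0.17 -6.71] 0.05 91
208 [-0.37  0.1  -6.94] -0.25 96
212 [ 0.59  0.32 -7.3 ] 0.04 87
216 [-0.38 -0.14 -7.91] 0.72 96
220 [ 0.01  0.69 -7.58] 3.57 100
rise 3.2509136259569686
226.24908637404303 [9.49, 9.5, 9.6, 9.64, 9.68, 9.74] [-0.26790424  0.14536704 -7.62667867] 23.3
```

Run:
```python
from h import *
shot("p3",WY,0,7,(170,255,225,325))
for _ in range(6): robot.dwell(.3); print(round(disc()[0]-29.25,2),end=" ")
print(state()["time_s"])
```

```text
9.64 9.69 9.56 9.87 9.9 9.87 25.45
```

View pics/p3.png

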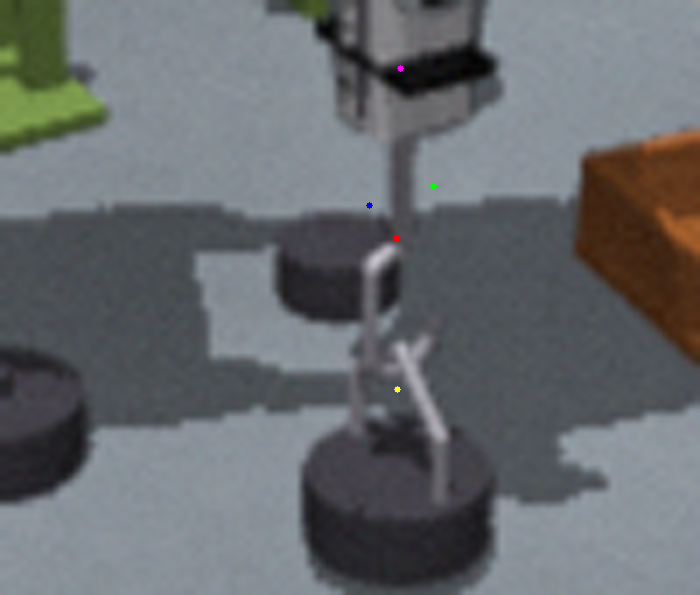

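Run:
```python
from h import *
T=B-1.5*ex(WY)
robot.move_linear(T+[0,0,212],velocity=7); print(fz(4),disc())
robot.move_linear(T+[0,0,170],velocity=25); print(fz(4))
robot.move_linear(T+[0,0,145],velocity=25); print(fz(6),disc(),state()["time_s"])
shot("p4",WY,0,7,(185,270,225,325))
```

```text
[ 0.13592171  0.01993675 -7.53520866] (29.61919596123687, 97)
[ 1.0090306   1.36915289 -4.21988041]
[ 0.08048503 -0.30562548 -1.70754153] (29.18475772110321, 91) 30.95
```

View pics/p4.png

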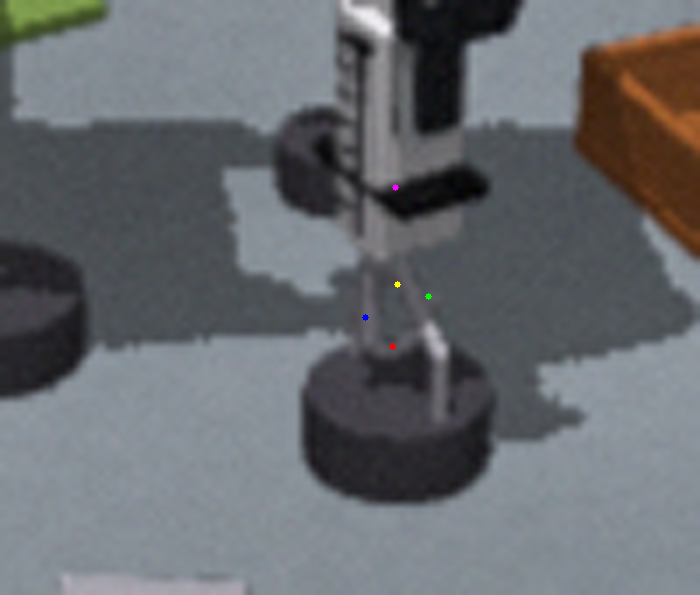

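Run:
```python
from h import *
T=B-1.5*ex(WY); pre=B-62*ex(WY)
g=robot.move_linear(T+[0,0,144],velocity=25)
g=robot.move_linear(pre+[0,0,144],velocity=40,guard=4); print(g,disc())
if not g:
    robot.move_linear(pre+[0,0,212],velocity=100)
    q=min(ori(SY),key=lambda o:abs(robot.ik(S+[0,0,60],o)[5]-state()["joints"][5]))
    robot.goto(S+[0,0,70]-90*ex(SY),q)
    robot.move_linear(S+[0,0,14]-90*ex(SY),velocity=70)
    robot.dwell(.2); print(state()["time_s"],state()["tcp_pos"])
    shot("p5",SY,0,6,(130,230,160,290))
```

```text
False (29.208626850818746, 93)
36.3833 [497.98187075 240.08245459 154.39556205]
```

View pics/p5.png

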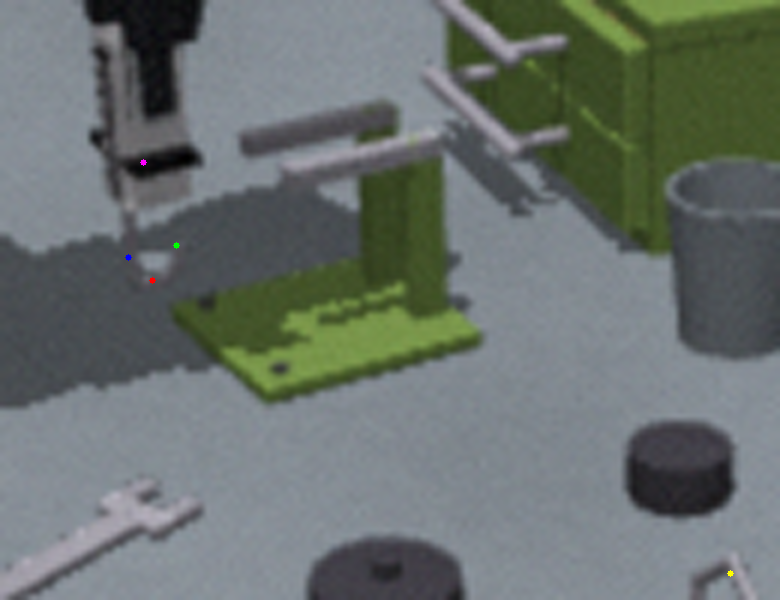

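Run:
```python
from h import *
g=robot.move_linear(S+[0,0,14],velocity=60,guard=6); print(g,fz(4))
if not g:
    robot.move_linear(S+[0,0,4],velocity=30); f0=fz(4)
    g=robot.move_linear(S+[0,0,-1.5],velocity=8,guard=2.5); print(g,f0,fz(4),state()["tcp_pos"])
    shot("p6",SY,0,5,(100,200,160,290))
```

```text
False [ 0.04812828 -0.19241077 -1.85100413]
True [-0.23375472 -0.17776582 -1.73017939] [-0.68996146 -0.30188551  6.8728534 ] [586.81634569 253.31426173 140.25874694]
```

View pics/p6.png

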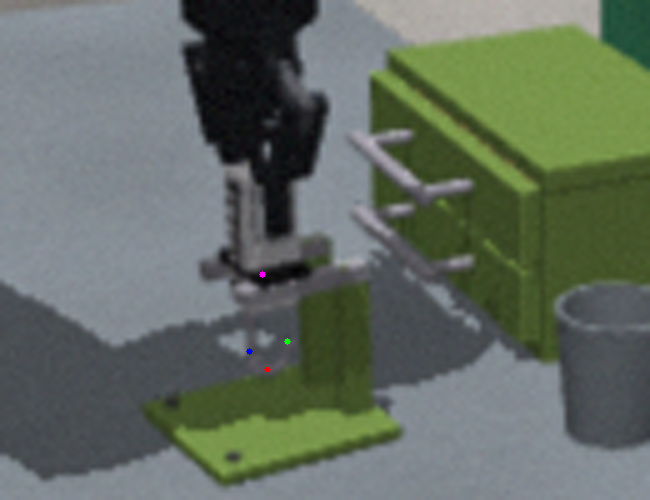

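Seated at the same height as when it was gripped (140.26). Ease off slightly, release, retreat and compare with the start.

Run:
```python
from fit import *
robot.move_linear(S+[0,0,0.2],velocity=5); print(fz(4))
release(); print(state()["grip_width"])
robot.move_linear(S+[0,0,90],velocity=80)
robot.goto(np.array([400,330,300]),state()["tool_rot"]); robot.dwell(.5); print(state()["time_s"])
for c in("top","side"):
    w0=np.load(c+"_w.npy"); im,d,w=cloud(c); cv2.imwrite(c+"_end.png",im)
    for n,b in dict(top=(550,625,205,285,160,180),house=(550,625,205,285,122,160),wtop=(570,660,-180,-90,24,33),peak=(570,660,-185,-85,62,85)).items():
        for q in(box(w0,*b),box(w,*b)): print(c,n,len(q),rect(q),ax(q),q.mean(0).round(1))
a=cv2.imread("top_end.png");b=cv2.imread("side_end.png")
o=np.hstack([cv2.resize(a[155:225,105:175],(400,400)),cv2.resize(b[120:200,180:260],(400,400))]); cv2.imwrite("pics/end.png",o)
```

```text
[-0.25640618  0.08022187  2.32505445]
85.19964740873333
42.95
top top 187 (array([586.6, 254. ]), array([40.1, 26.5]), 6.3) -172.5 [585.3 253.7 167.1]
top top 184 (array([586.7, 253. ]), array([39.8, 26.4]), 6.7) -169.6 [585.6 251.7 167. ]
top house 93 (array([584.1, 247. ]), array([21.1, 41.2]), 71.4) 166.0 [581.9 244.9 140.9]
top house 91 (array([587.6, 251.8]), array([39.1, 24. ]), 8.2) 166.2 [582.  244.3 140.6]
top wtop 361 (array([ 618.7, -134.5]), array([60.8, 61.8]), 2.3) -174.9 [ 617.2 -134.7   29. ]
top wtop 365 (array([ 618.3, -134.1]), array([61.3, 61.5]), 2.5) -166.3 [ 617.  -133.6   29.1]
top peak 30 (array([ 618.9, -134.1]), array([ 5.9, 34. ]), 8.0) -82.6 [ 618.4 -133.9   70. ]
top peak 31 (array([ 618.9, -132.9]), array([ 5.8, 36.6]), 9.3) -81.4 [ 618.6 -131.4   69.5]
side top 77 (array([587.2, 252.6]), array([39.7, 28.8]), 18.3) 178.4 [586.6 249.9 165.8]
side top 73 (array([586.1, 252.5]), array([37.5, 29.6]), 11.1) -179.0 [586.3 248.8 166. ]
side house 175 (array([585. , 245.9]), array([27.3, 41.5]), 66.6) 166.2 [585.2 245.6 140.5]
side house 180 (array([586.7, 245.7]), array([26.6, 41.8]), 74.4) 168.6 [586.2 244.2 140.6]
side wtop 324 (array([ 619.7, -137.2]), array([63.2, 62.6]), 5.8) -97.7 [ 618.  -139.2   28.9]
side wtop 323 (array([ 620.6, -135.4]), array([62.7, 61.3]), 77.6) -92.2 [ 618.3 -137.4   28.8]
side peak 34 (array([ 619.8, -135.4]), array([ 6.5, 33.5]), 7.0) -82.5 [ 620.1 -138.7   69.4]
side peak 36 (array([ 622. , -137.9]), array([ 7.2, 33.7]), 9.6) -80.6 [ 621.  -137.9   68.9]
```

View pics/end.png

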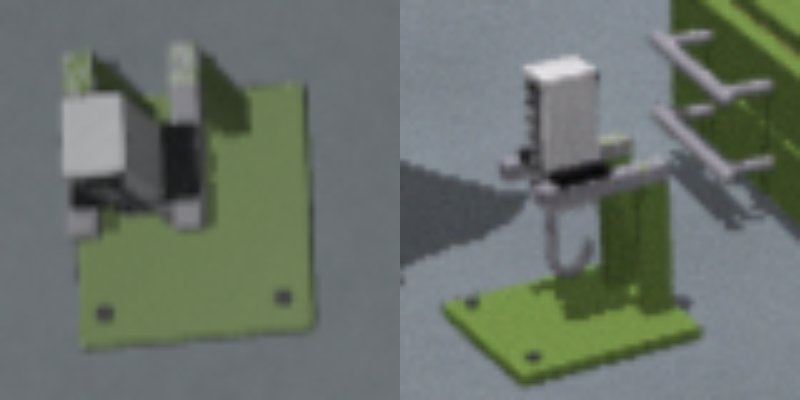

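Scale hangs level in the fork, and the weight is back within about 2 mm of where it stood.

```bash
python3 -c "
from h import *
finish_job(); print(state()['time_s'])"
```

```text
the job is handed in; nothing more can be done
the job is handed in; nothing more can be done
```

The check-weigh is done and handed in, with the robot clock at about 43 s of the 69 s allowed. `finish_job` gives no verdict.

- **Lift:** I took the scale from its fork, led the hook through the bail and raised it slowly. The weight left the table at a tool height of about 216 mm. It then hung still for over 2 s, 9.5 to 9.9 mm above its resting height as measured in the side camera. The load on the arm rose by about 5.8 N, so the weight is roughly 0.6 kg. I did not read the pointer itself from the pictures.
- **Return:** I lowered the weight, unhooked it with no contact force noted, and hung the scale back in the fork. It seated at the same height at which I had gripped it, and then I let go.
- **Last checks:**
  - The scale hangs upright with its collar on the prongs, within about 1 to 2 mm of its starting place.
  - The weight's disc is within about 2 mm and turned by perhaps 1 to 3°, which is near the measuring noise.
  - The two cameras differ by 1 to 4 mm on the bail peak, so that reading is less certain.
  - I did not measure the bystanders again. The robot never came near them, except to pass over with clearance.

I viewed 10 pictures plus one final check, one past the budget.

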